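Free the swing arm of a can tester

ROBOT

A 6-joint arm with a two-finger parallel gripper is mounted at the origin on the work surface. World frame = base frame: x ahead of the robot, y to its left, z up, the work surface at z = 0. Lengths are in m, angles in rad, forces in N, time in s.
With the tool pointing down it reaches from about 0.35 to 0.975 m from the base axis. Payload 4.9 kg.
Tool frame: the origin (TCP) lies on the centre line of the jaws, within the pads' length; the fingertips stand 14 mm ahead of it and the grasp point (between the pads) lies 5 mm behind it (manip.finger_overhang is the distance from the TCP to the fingertips, in m); z points along the fingers, y is the direction in which the jaws open and shut (so a half turn about z gives the same grasp; the last joint's range is limited). The gripper opens to 85 mm and grips with 20 to 120 N. Pads are 22 mm wide; open, the fingers measure 114 mm over their backs; the gripper's body (76 mm by 85 mm) begins 54 mm behind the grasp point. The pads swing forward as they close: fully open they stand 13 mm farther back than shut.
Start: joints at [1.1, 0.053, 1.613, -0, 1.476, -0.119], TCP at [0.215, 0.587, 0.245] pointing down, gripper open.
Joint ranges: [-3.01, 3.01], [-1.01, 2.22], [0.06, 2.58], [-1.02, 4.17], [0.09, 2.62], [-3.14, 3.14]. Speed limits (rad/s): [2.57, 2.57, 3.14, 3.14, 3.14, 3.14].

INTERFACE

Orientations are given as a rotation vector (axis times angle).
In Python, from plant import manip gives the robot as it stands.
- The arm moves only by the tool apply_moves, never from a script. Its argument "motion" is a list that holds one entry, the list of rows, each a list of 6 numbers: the shift along the tool's x, y, z in m, then the turn, a rotation vector about the tool's x, y, z in degrees. In form: [[[dx, dy, dz, ax, ay, az], ...]]. A call has 1 to 10 rows; each row is the pose to reach, as a shift and turn from the pose commanded when the call began, along the tool's axes at that moment; what a row does not reach only later rows make up. A row lasts 1/10 s, in which the tool goes at most 50 mm and 8.59 degrees, less where a joint would pass 70% of its speed; a pose out of reach is approached as far as the arm can. A call with a gripper value outside its range is refused whole. "grip" is the closure, from 0 (fully open) to 1 (shut), set as the call begins (left out, the last holds). The fingers move at their own pace and stop on an object; the grip force is fixed at half the most. Time passes only in rows, so rows that repeat a pose let the fingers close. It gives the time, the measured TCP pose, the force and the opening at its end, in the units of the state.
- manip.state(): the state, without advancing time (a new reading comes with each control period).
- manip.capture(name): name is "side" or "top" or "wrist"; returns a dict with "image" (384x512x3 uint8, red, green, blue), "z_map" (384x512 float32, m along the optical axis (not along the pixel's ray), 0 where there is no reading), "camera_matrix" (3x3 intrinsics, pixels), "rvec" (rotation vector, rad) and "tvec" (3), from world to camera coordinates, as OpenCV has them. Camera axes: x right, y down, z forward; pixel columns grow to the right and rows downward; lengths in m; the calibration is good to about 2 mm. The wrist camera is an equidistant fisheye: a pixel r from the principal point sees the ray r / f radians off the axis. A picture is of the moment at which its call begins.
- manip.close_job(): hands the job in, once; it reports no verdict.
The state is a dict: "clock": time; "joint_positions": joint angles; "joint_velocities": joint speeds; "effort": joint torques, N m; "tool_pos": TCP position; "orientation": TCP orientation; "wrist_force": force on the tool from outside, world axes, zero at the start; "moment": the same for the moment, N m; "grip_width": finger opening in m.
Only numpy, scipy, OpenCV 4.12 (cv2) and the standard library are available. Lean on these libraries where they do the work, as an engineer would, in place of code of your own. Each camera call takes 0.05 s, during which the arm holds its last target.

TASK

Unlock the can tester and free the can: with a fingertip on its knurled rim, roll the big round locking collar on top of the column counter-clockwise (seen from above) through two full turns, to within an eighth of a turn. Only then push the gauge arm below it aside, away from the robot, by 45 degrees or more, so that the sealing head stands well clear of the can. Leave the can standing where it is and do not move the other things.

Things in the scene. Friction and masses are not known exactly. Their poses are not given: they have to be found in the camera images.
- stand: Can tester, fixed to the bench: aluminium base plate 160 x 290 x 15 mm with an upright column. Origin on the column's axis at bench height, z up; the plate spans x -80 to 80 and y -220 to 70 mm. The column carries the grey swing arm (z 150 to 170 mm), above it the steel locking collar (z 174 to 198 mm) and a 20 mm threaded stub ending at z 206 mm.
- collar (a joint): Collar angle in rad about the column, growing counter-clockwise seen from above (loosening). 0 is tight; starts at 0 to 0.5, hard stop at 18.8. It stays where it is left and does not rise; turning takes about 0.06 N m (1.5 N along the rim). The aim is two turns from the start; a final value of 11.75 to 13.9 counts.
- collar_center (a point): Centre of the collar's flat top, on the column axis, 198 mm above the bench (does not turn). The collar is a disc of 90 mm diameter, 24 mm high, too wide to grip, with 30 rounded upright ribs standing 2 mm proud round its rim (radius 45 mm over the ribs, 43 mm between). The space round the rim is free; the arm lies 4 mm below it.
- index_mark (a point): Outer end of the black index line on the collar's top face; turns with the collar. The line is radial, 3 mm wide, from 17 to 41 mm radius. At collar angle 0 it points along -y of the stand, over the arm's starting direction.
- swing (a joint): Swing arm angle in rad about the column axis, growing counter-clockwise seen from above: 0 with the head over the can (arm along -y of the stand), stop at 1.4; starts at 0 to 0.04. It stays where it is left; turning takes about 0.12 N m (1 N at the push point). Not past 0.15 before the collar is loosened; over 0.7 at the end.
- push_point (a point): Point on the arm's robot-side face, 115 mm from the column axis, at mid-height of the arm, 160 mm above the bench. It moves and turns with the arm: the arm runs along its -y; push towards its +x. The arm is a bar 24 mm wide and 20 mm high.
- head (a point): Centre of the sealing head's underside, at the arm's outer end, 160 mm from the column axis and 132 mm above the bench; moves with the arm. The head is 60 mm in diameter. Above the arm's end stands a round pressure gauge, 50 mm diameter, 24 mm thick, its top 231 mm above the bench.
- can: Plain aluminium drink can, 66 mm diameter, 108 mm tall, loose, standing on the base plate under the sealing head (its top 123 mm above the bench). Origin at the centre of its underside. Must stay.
- spare_can1: Bystander: the same kind of can, on the bench. Origin at the underside's centre.
- spare_can2: Bystander: the same kind of can, on the bench. Origin at the underside's centre.
- beaker: Bystander: glass beaker, 68 mm diameter, 85 mm tall. Origin at the underside's centre.
- jar: Bystander: amber glass jar with white cap, 56 mm diameter, 75 mm tall. Origin at the underside's centre.
- loose_gauge: Bystander: round pressure gauge lying face up on the base plate, 50 mm diameter, 23 mm high, with a short brass stem. Origin at the underside's centre.
- seal_ring: Bystander: black rubber seal, 40 mm diameter, 8 mm high, lying on the base plate. Origin at the underside's centre.
- driver: Bystander: screwdriver lying on the bench.
Mind the look-alikes: they are no part of the job. What is shaped like the can but pink or yellow is not meant.

How it is judged:
By the outcome, as a careful person would: the job done as asked, in the order asked, and still so for the second after the job is handed in, with the robot touching nothing.
It also fails if it takes over 72 s, if anything falls off the work surface, if the arm or the gripper's body presses on something with over 40 N, if the wrist force passes 120 N, or if a joint passes its speed limit or range.

## Working session

There is one attempt and no reset: what is moved stays moved. The work goes in short steps, Python scripts to look and compute and a tool call to move; the robot and the scene stay as the last step left them, time stands still between calls to the robot, and variables do not carry over. Pictures are saved under pics/ and viewed, and the job is handed in when it is done.

Besides the shell and the picture viewer there is one more tool, called after "Emit:" as name(argument=value, ...), one argument or row to a line, values as JSON. apply_moves: Moves the arm, as the interface text tells. Its arguments: {"type":"object","properties":{"motion":{"type":"array","items":{"type":"array","items":{"type":"array","items":{"type":"number"}}}},"grip":{"type":"number"}},"required":["motion"]}

```bash
ls; mkdir -p pics
python3 - <<'E'
from plant import manip
import cv2
print(manip.state()); print(manip.finger_overhang)
for n in("side","top","wrist"):
    c=manip.capture(n); cv2.imwrite(f"pics/{n}0.png",c["image"][:,:,::-1]); print(n,c["camera_matrix"].tolist(),c["rvec"],c["tvec"])
E
```

```text
pics
{'clock': 0.0, 'joint_positions': array([ 1.10000063e+00,  5.33671643e-02,  1.61432306e+00,  1.76154366e-05,
        1.47596981e+00, -1.18999462e-01]), 'joint_velocities': array([-0.00059066,  0.00187372,  0.00046696,  0.0017247 , -0.00046602,
        0.00176319]), 'effort': array([ 4.06597937e-04, -3.93671250e+01, -3.70182967e+01, -1.88840193e-05,
        7.09085914e-03, -1.53644470e-05]), 'tool_pos': array([0.21508709, 0.5861872 , 0.24403923]), 'orientation': array([-0.54964931, -3.09250708,  0.00309863]), 'wrist_force': array([-1.00964455,  0.50691223, -0.92147999]), 'moment': array([-0.00809652, -0.031445  , -0.03765076]), 'grip_width': 0.08564976944036}
0.014
side [[391.27145520687253, 0.0, 253.2954728175754], [0.0, 391.27145520687253, 191.43839621801547], [0.0, 0.0, 1.0]] [ 2.37591795 -0.0737616   0.03655574] [-0.45733919  0.1039632   1.21393101]
top [[406.75733220770354, 0.0, 256.16368457296426], [0.0, 406.75733220770354, 193.18073369491515], [0.0, 0.0, 1.0]] [ 2.12002568 -2.13839753  0.22891975] [-0.02766161  0.48978484  1.16821572]
wrist [[297.3186396354542, 0.0, 256.6889002532261], [0.0, 297.3186396354542, 189.01470873278208], [0.0, 0.0, 1.0]] [-2.35658362 -1.6438034  -0.25527337] [-0.6233661  -0.04036949  0.38262707]
```

View pics/side0.png

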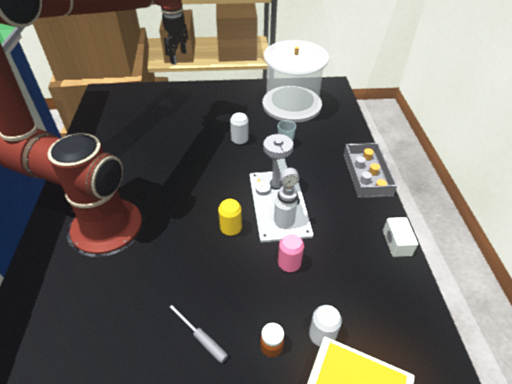

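View pics/top0.png

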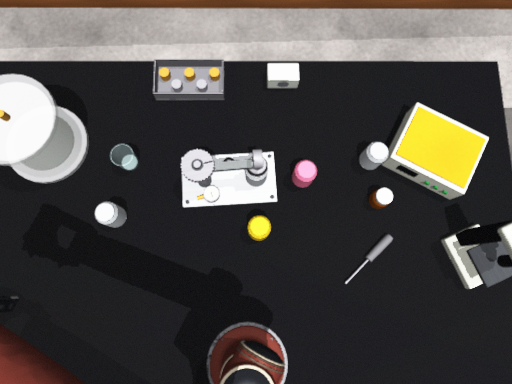

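View pics/wrist0.png

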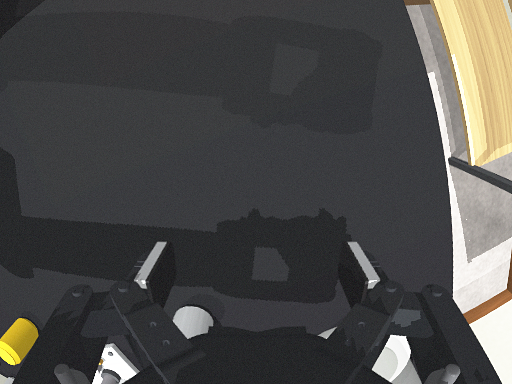

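```bash
cat > h.py <<'E'
import numpy as np,cv2
from scipy.spatial.transform import Rotation as R
def cloud(c):
    K=c["camera_matrix"];z=c["z_map"];v,u=np.mgrid[:z.shape[0],:z.shape[1]]
    p=np.stack([(u-K[0,2])/K[0,0]*z,(v-K[1,2])/K[1,1]*z,z],-1)
    M=R.from_rotvec(c["rvec"]).as_matrix()
    w=(p-c["tvec"])@M; w[z<=0]=np.nan
    return w
def ray(c,u,v,h):
    K=c["camera_matrix"];M=R.from_rotvec(c["rvec"]).as_matrix()
    o=-M.T@c["tvec"]; d=M.T@np.array([(u-K[0,2])/K[0,0],(v-K[1,2])/K[1,1],1])
    return o+d*(h-o[2])/d[2]
E
python3 - <<'E'
from plant import manip
from h import *
t=manip.capture("top"); s=manip.capture("side")
cv2.imwrite("pics/topz.png",cv2.resize(t["image"][130:250,160:330,::-1],None,fx=4.7,fy=4.7,interpolation=cv2.INTER_CUBIC))
cv2.imwrite("pics/sidez.png",cv2.resize(s["image"][120:280,200:330,::-1],None,fx=3.7,fy=3.7,interpolation=cv2.INTER_CUBIC))
for n,c in(("top",t),("side",s)):
    w=cloud(c)
    x0=ray(c,*((198,165) if n=="top" else (278,145)),0.198); print(n,x0)
    m=(np.abs(w[...,2]-0.198)<0.004)&(np.hypot(w[...,0]-x0[0],w[...,1]-x0[1])<0.07)
    pts=w[m]; v,u=np.nonzero(m)
    (cx,cy),r=cv2.minEnclosingCircle(pts[:,:2].astype(np.float32)); print(len(pts),cx,cy,r,pts.mean(0),np.median(pts[:,2]))
    # plate corners
    m=(np.abs(w[...,2]-0.015)<0.004)&(np.hypot(w[...,0]-x0[0],w[...,1]-x0[1])<0.3)
    p=w[m][:,:2].astype(np.float32); print(cv2.minAreaRect(p),len(p))
E
```

```text
top [0.53699692 0.12429184 0.198     ]
728 0.537463366985321 0.1256699562072754 0.04504888132214546 [0.53696487 0.12633085 0.19708908] 0.19699697247790257
((0.6009545922279358, 0.10321633517742157), (0.5689091086387634, 0.4648764133453369), 84.33287811279297) 2390
side [0.53920425 0.11594656 0.198     ]
396 0.5402360558509827 0.12791112065315247 0.04645669087767601 [0.5408134  0.12394739 0.19730513] 0.19726986667526364
((0.5524203777313232, 0.07909262180328369), (0.5000677108764648, 0.5238071084022522), 65.65229034423828) 1833
```

View pics/topz.png

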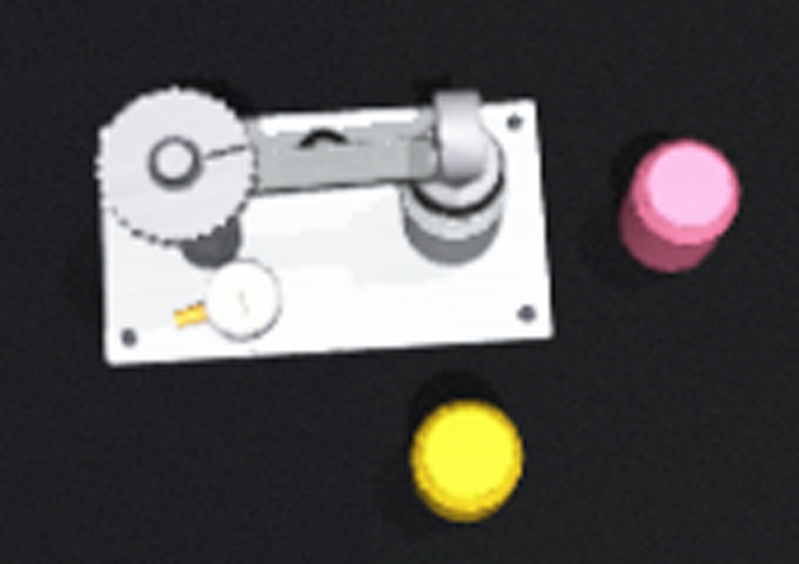

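View pics/sidez.png

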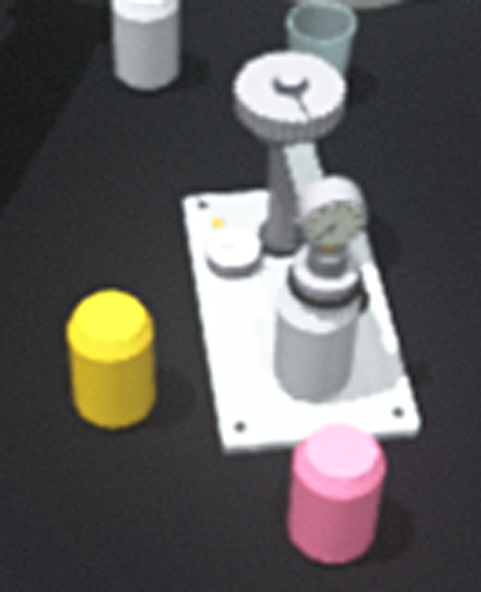

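```bash
cat >> h.py <<'E'
C=np.array([0.5385,0.1268])
def index(c,C=C,show=None):
    """black line: sample on plane z=.198, radii 22..38, darkest angle"""
    K=c["camera_matrix"];M=R.from_rotvec(c["rvec"]).as_matrix()
    g=cv2.cvtColor(c["image"],cv2.COLOR_RGB2GRAY).astype(np.float32)
    a=np.deg2rad(np.arange(0,360,1.)); r=np.arange(.022,.039,.001)
    P=np.stack([C[0]+np.outer(np.cos(a),r),C[1]+np.outer(np.sin(a),r),np.full((360,len(r)),.198)],-1)
    q=P@M.T+c["tvec"]; u=q[...,0]/q[...,2]*K[0,0]+K[0,2]; v=q[...,1]/q[...,2]*K[1,1]+K[1,2]
    m=cv2.remap(g,u.astype(np.float32),v.astype(np.float32),cv2.INTER_LINEAR).mean(1)
    w=np.clip(np.median(m)-m-10,0,None); k=np.argmin(m); d=np.arange(-8,9); ww=w[(k+d)%360]
    return k+(ww*d).sum()/max(ww.sum(),1e-6), np.median(m)-m[k]
E
python3 - <<'E'
from plant import manip
from h import *
t=manip.capture("top"); s=manip.capture("side"); w=manip.capture("wrist")
P=lambda a:ray(t,a[0]/4.7+160-.4,a[1]/4.7+130-.4,.015)[:2]
bl,br,tr=P((107,363)),P((552,337)),P((535,100))
print(bl,br,tr,np.linalg.norm(br-bl),np.linalg.norm(tr-br))
d=br-bl; yaw=np.degrees(np.arctan2(d[1],d[0]))+90; print("yaw stand",yaw)
# column from plate
y=np.radians(yaw);ex=np.array([np.cos(y),np.sin(y)]);ey=np.array([-ex[1],ex[0]])
print("column from bl,br,tr",bl+ex*.08-ey*.07,br+ex*.08+ey*.22,tr-ex*.08+ey*.22)
for c in(t,s):print(index(c))
Mw=R.from_rotvec(w["rvec"]).as_matrix();o=-Mw.T@w["tvec"];st=manip.state()
T=R.from_rotvec(st["orientation"]).as_matrix(); print("cam in tool",T.T@(o-st["tool_pos"])); print(T)
E
```

```text
[0.45513883 0.19225317] [ 0.47017424 -0.09632018] [ 0.63086711 -0.0882407 ] 0.28896477358708117 0.16089585823988795
yaw stand 2.9825596803907075
column from bl,br,tr [0.5386727  0.12651055] [0.53861883 0.12754437] [0.53952844 0.12729873]
(np.float64(284.59886476407166), np.float32(95.91345))
(np.float64(287.95808249932094), np.float32(56.30229))
cam in tool [ 0.07814767 -0.00026355 -0.13060562]
[[-9.38781266e-01  3.44513734e-01 -1.46033558e-04]
 [ 3.44513762e-01  9.38781232e-01 -2.58885468e-04]
 [ 4.79039637e-05 -2.93347398e-04 -9.99999956e-01]]
```

Emit:
apply_moves(
  motion=[
    [[0,0,-0.045,0,0,8],[-0.04,-0.024,-0.055,0,0,17],[-0.08,-0.048,-0.055,0,0,25],[-0.12,-0.072,-0.055,0,0,34],[-0.16,-0.096,-0.055,0,0,42],[-0.2,-0.12,-0.055,0,0,51],[-0.24,-0.144,-0.055,0,0,59],[-0.28,-0.168,-0.055,0,0,68],[-0.32,-0.192,-0.055,0,0,76],[-0.36,-0.216,-0.055,0,0,85]],
  ],
  grip=1,
)

```text
clock: 1.4
tool_pos: [0.4798, 0.2582, 0.3006]
orientation: [2.494, 1.91, 0.001]
wrist_force: [0.1, 1.0, 0.6]
grip_width: 0.0001
```

Emit:
apply_moves(
  motion=[
    [[-0.01,0.02,0,0,0,8],[-0.02,0.04,0,0,0,17],[-0.03,0.06,0,0,0,25],[-0.045,0.08,0,0,0,34],[-0.055,0.1,0,0,0,42],[-0.065,0.12,0,0,0,51],[-0.075,0.14,0,0,0,59],[-0.085,0.16,0,0,0,68],[-0.095,0.18,0,0,0,76],[-0.104,0.193,0,0,0,85]],
  ],
)

```text
clock: 2.4
tool_pos: [0.6399, 0.1092, 0.3001]
orientation: [3.13, -0.267, -0.0]
wrist_force: [0.2, 0.0, 0.9]
grip_width: -0.0002
```

```bash
cat > st.py <<'E'
from plant import manip
from h import *
C=np.array([.5388,.127])
def pr():
    s=manip.state();T=R.from_rotvec(s["orientation"]).as_matrix();d=s["tool_pos"][:2]-C
    print("t",s["clock"],"pos",s["tool_pos"].round(4),"r",np.hypot(*d).round(4),"phi",np.degrees(np.arctan2(d[1],d[0])).round(1),"yaw",np.degrees(np.arctan2(T[1,0],T[0,0])).round(1),"j6",np.degrees(s["joint_positions"][5]).round(0),"F tool",(T.T@s["wrist_force"]).round(1))
    return s,T
E
python3 -c "
from st import *
pr()"
```

```text
t 2.4 pos [0.6399 0.1092 0.3001] r 0.1027 phi -10.0 yaw -9.7 j6 103.0 F tool [ 0.2 -0.  -0.9]
```

Emit:
apply_moves(
  motion=[
    [[0,0,0.035,0,0,0],[0,0,0.07,0,0,0],[0,0,0.1,0,0,0],[0,0,0.107,0,0,0],[-0.015,0,0.107,0,0,0],[-0.028,0,0.107,0,0,0],[-0.028,0,0.107,0,0,0]],
  ],
)

```text
clock: 3.1
tool_pos: [0.6112, 0.1151, 0.1948]
orientation: [-3.131, 0.255, -0.002]
wrist_force: [-0.2, -0.0, 1.0]
grip_width: -0.0002
```

```bash
python3 -c "
from st import *
pr()
for n in('wrist','side','top'):
    c=manip.capture(n);im=c['image'][:,:,::-1]
    if n=='side': im=cv2.resize(im[100:240,200:340],None,fx=4,fy=4)
    if n=='top': im=cv2.resize(im[120:220,160:290],None,fx=5,fy=5)
    cv2.imwrite(f'pics/{n}1.png',im)
"
```

```text
t 3.1 pos [0.6112 0.1151 0.1948] r 0.0734 phi -9.3 yaw -9.3 j6 103.0 F tool [-0.2  0.1 -1. ]
```

View pics/wrist1.png

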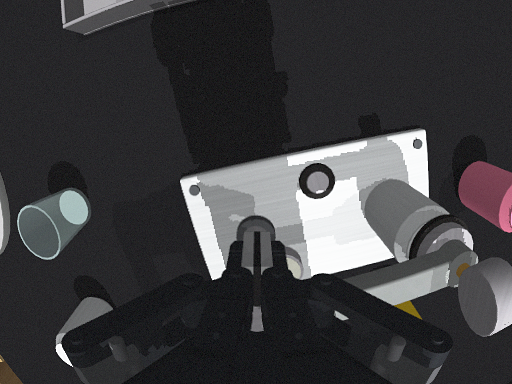

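View pics/side1.png

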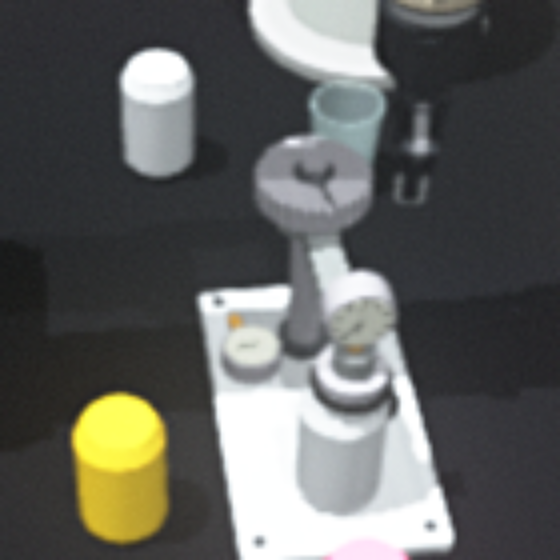

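View pics/top1.png

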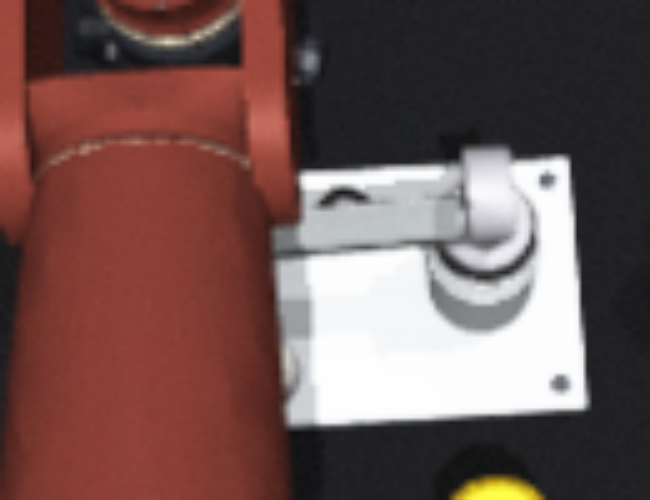

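Emit:
apply_moves(
  motion=[
    [[-0.006,0,0,0,0,0],[-0.01,0,0,0,0,0],[-0.013,0,0.001,0,0,0],[-0.016,0,0.001,0,0,0],[-0.016,0,0.001,0,0,0]],
  ],
)

```text
clock: 3.75
tool_pos: [0.5952, 0.1174, 0.1922]
orientation: [3.131, -0.256, -0.0]
wrist_force: [-1.3, 0.5, -0.6]
grip_width: 0.0005
```

```bash
python3 -c "
from st import *
pr()"
```

```text
t 3.75 pos [0.5952 0.1174 0.1922] r 0.0572 phi -9.7 yaw -9.3 j6 103.0 F tool [-1.4 -0.3  0.6]
```

Emit:
apply_moves(
  motion=[
    [[-0.001,0,0,0,0,0],[-0.002,0,0,0,0,0],[-0.002,0,0,0,0,0]],
  ],
)

```text
clock: 4.05
tool_pos: [0.5945, 0.1175, 0.1925]
orientation: [3.131, -0.256, 0.004]
wrist_force: [4.3, -0.2, -2.5]
grip_width: 0.0001
```

```bash
python3 -c "
from st import *
pr()"
```

```text
t 4.05 pos [0.5945 0.1175 0.1925] r 0.0565 phi -9.7 yaw -9.4 j6 104.0 F tool [ 4.3 -0.5  2.5]
```

Emit:
apply_moves(
  motion=[
    [[-0.0013,0,0,0,0,0],[-0.0015,-0.0048,0,0,0,-5],[-0.0021,-0.0096,0,0,0,-10],[-0.0032,-0.0143,0,0,0,-15],[-0.0046,-0.0189,0,0,0,-20],[-0.0065,-0.0234,0,0,0,-25],[-0.0087,-0.0277,0,0,0,-30],[-0.0113,-0.0318,0,0,0,-35],[-0.0143,-0.0356,0,0,0,-40],[-0.0143,-0.0356,0,0,0,-40]],
  ],
)

```text
clock: 5.05
tool_pos: [0.5873, 0.157, 0.1926]
orientation: [-3.027, -0.833, -0.011]
wrist_force: [9.3, 5.7, -5.8]
grip_width: -0.0
```

```bash
cat > lk.py <<'E'
import sys
from st import *
pr()
s=manip.capture("side"); print(index(s,C))
cv2.imwrite(f"pics/side_{sys.argv[1]}.png",cv2.resize(s['image'][110:230,220:340,::-1],None,fx=4,fy=4,interpolation=cv2.INTER_CUBIC))
E
python3 lk.py a
```

```text
t 5.05 pos [0.5873 0.157  0.1926] r 0.057 phi 31.7 yaw 30.8 j6 67.0 F tool [10.8 -0.1  5.8]
(np.float64(329.68329726382007), np.float32(56.581573))
```

View pics/side_a.png

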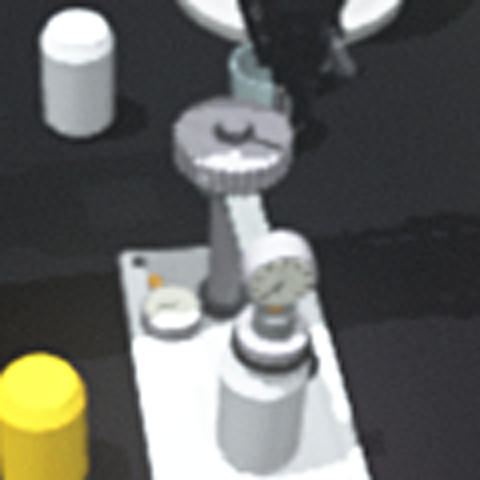

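Emit:
apply_moves(
  motion=[
    [[-0.0004,-0.0068,0,0,0,-7],[-0.0016,-0.0134,0,0,0,-14],[-0.0037,-0.0199,0,0,0,-21],[-0.0065,-0.0261,0,0,0,-28],[-0.01,-0.0318,0,0,0,-35],[-0.0143,-0.0371,0,0,0,-42],[-0.0191,-0.0419,0,0,0,-49],[-0.0245,-0.046,0,0,0,-56],[-0.0303,-0.0495,0,0,0,-63],[-0.0303,-0.0495,0,0,0,-63]],
  ],
)

```text
clock: 6.1
tool_pos: [0.5329, 0.1835, 0.1923]
orientation: [-2.147, -2.289, -0.001]
wrist_force: [-2.8, 5.4, -0.2]
grip_width: -0.0002
```

```bash
python3 lk.py b
```

```text
t 6.1 pos [0.5329 0.1835 0.1923] r 0.0568 phi 96.0 yaw 93.7 j6 8.0 F tool [ 5.5 -2.5  0.3]
(np.float64(28.948334460384352), np.float32(44.197433))
```

Emit:
apply_moves(
  motion=[
    [[-0.0019,-0.0066,0,0,0,-7],[-0.0031,-0.0131,0,0,0,-14],[-0.0051,-0.0194,0,0,0,-21],[-0.0078,-0.0254,0,0,0,-28],[-0.0113,-0.031,0,0,0,-35],[-0.0154,-0.0361,0,0,0,-42],[-0.0201,-0.0408,0,0,0,-49],[-0.0253,-0.0448,0,0,0,-56],[-0.031,-0.0481,0,0,0,-63],[-0.031,-0.0481,0,0,0,-63]],
  ],
)

```text
clock: 7.15
tool_pos: [0.4872, 0.1476, 0.1922]
orientation: [-0.64, -3.073, 0.002]
wrist_force: [-2.4, 0.8, 1.4]
grip_width: -0.0002
```

```bash
python3 lk.py c
```

```text
t 7.15 pos [0.4872 0.1476 0.1922] r 0.0555 phi 158.2 yaw 156.5 j6 -58.0 F tool [ 2.5 -0.3 -1.4]
(np.float64(89.20913502784396), np.float32(54.605522))
```

View pics/side_c.png

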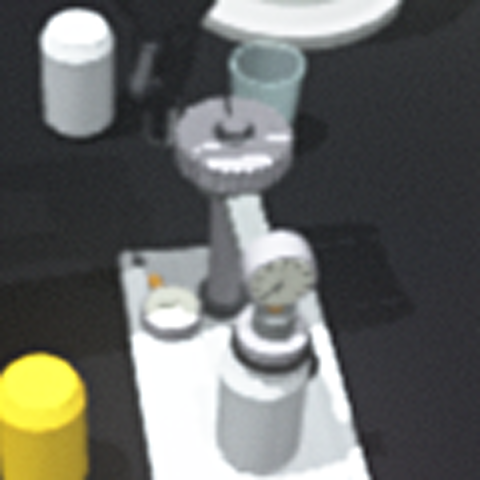

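Emit:
apply_moves(
  motion=[
    [[-0.0024,-0.0063,0,0,0,-7],[-0.0035,-0.0126,0,0,0,-14],[-0.0055,-0.0186,0,0,0,-21],[-0.0081,-0.0244,0,0,0,-28],[-0.0114,-0.0298,0,0,0,-35],[-0.0154,-0.0348,0,0,0,-42],[-0.0199,-0.0392,0,0,0,-49],[-0.0249,-0.0431,0,0,0,-56],[-0.0304,-0.0463,0,0,0,-63],[-0.0304,-0.0463,0,0,0,-63]],
  ],
)

```text
clock: 8.2
tool_pos: [0.4972, 0.0923, 0.1922]
orientation: [1.06, -2.953, 0.003]
wrist_force: [-3.9, -3.8, 2.5]
grip_width: -0.0
```

```bash
python3 lk.py d
```

```text
t 8.2 pos [0.4972 0.0923 0.1922] r 0.0542 phi -140.2 yaw -140.5 j6 -127.0 F tool [ 5.4 -0.5 -2.5]
(np.float64(147.0160137349873), np.float32(97.85212))
```

View pics/side_d.png

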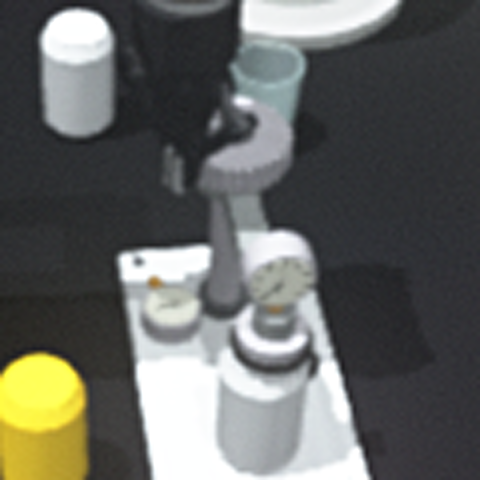

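Emit:
apply_moves(
  motion=[
    [[0.015,0,0,0,0,0],[0.02,0,-0.03,0,0,0],[0.02,0,-0.075,0,0,8],[0.005,-0.006,-0.095,0,0,16],[-0.01,-0.014,-0.095,0,0,24.5],[-0.03,-0.022,-0.095,0,0,33],[-0.05,-0.032,-0.095,0,0,41.5],[-0.07,-0.042,-0.095,0,0,50],[-0.09,-0.052,-0.095,0,0,58.5],[-0.107,-0.06,-0.095,0,0,67]],
  ],
)

```text
clock: 9.25
tool_pos: [0.6197, 0.1158, 0.287]
orientation: [0.759, 3.048, -0.001]
wrist_force: [-0.3, -0.1, 0.9]
grip_width: 0.0002
```

Emit:
apply_moves(
  motion=[
    [[0,0,0,0,0,8.5],[0,0,0,0,0,17],[0,0,0,0,0,25.5],[0,0,0,0,0,34],[0,0,0,0,0,42.5],[0,0,0,0,0,51],[0,0,0,0,0,59.5],[0,0,0,0,0,68],[0,0,0,0,0,76.5],[0,0,0,0,0,85]],
  ],
)

```text
clock: 10.25
tool_pos: [0.6187, 0.1155, 0.2872]
orientation: [2.618, 1.735, -0.0]
wrist_force: [-0.6, 0.0, -0.7]
grip_width: 0.0
```

Emit:
apply_moves(
  motion=[
    [[0,0,0,0,0,8.5],[0,0,0,0,0,17],[0,0,0,0,0,25.5],[0,0,0,0,0,34],[0,0,0,0,0,42.5],[0,0,0,0,0,51],[0,0,0,0,0,59.5],[0,0,0,0,0,68],[0,0,0,0,0,77],[0,0,0,0,0,77]],
  ],
)

```text
clock: 11.25
tool_pos: [0.6186, 0.1156, 0.2872]
orientation: [3.13, -0.261, 0.0]
wrist_force: [0.1, 0.7, 0.1]
grip_width: -0.0001
```

```bash
sed -i 's/^C=.*/C=np.array([.5388,.127]); D=np.array([.5398,.128])/; s/d=s\["tool_pos"\]\[:2\]-C/d=s["tool_pos"][:2]-D/' st.py; python3 lk.py e
```

```text
t 11.25 pos [0.6186 0.1156 0.2872] r 0.0798 phi -8.9 yaw -9.5 j6 103.0 F tool [-0.  -0.7 -0.1]
(np.float64(147.7379611217015), np.float32(66.509224))
```

View pics/side_e.png

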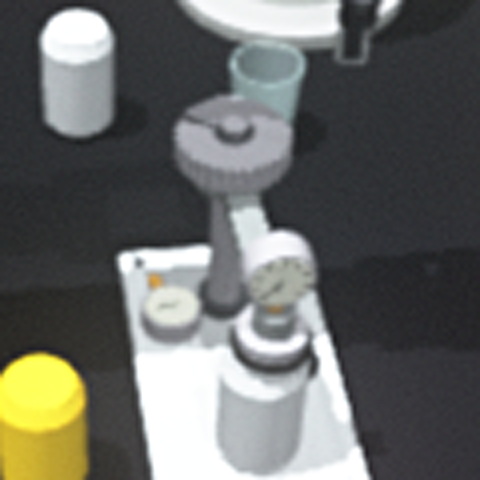

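Emit:
apply_moves(
  motion=[
    [[0,0,0.03,0,0,0],[0,0,0.065,0,0,0],[0,0,0.09,0,0,0],[-0.004,0,0.0945,0,0,0],[-0.012,0,0.0945,0,0,0],[-0.018,0,0.0945,0,0,0],[-0.022,0,0.0945,0,0,0],[-0.0245,0,0.0945,0,0,0],[-0.026,0,0.0945,0,0,0]],
  ],
)

```text
clock: 12.2
tool_pos: [0.5947, 0.1199, 0.1951]
orientation: [-3.131, 0.256, -0.013]
wrist_force: [8.7, -1.0, -0.8]
grip_width: 0.0003
```

```bash
python3 -c "
from st import *
pr()"
```

```text
t 12.2 pos [0.5947 0.1199 0.1951] r 0.0555 phi -8.4 yaw -9.3 j6 104.0 F tool [ 8.7 -0.4  0.9]
```

Emit:
apply_moves(
  motion=[
    [[-0.0007,-0.0065,0,0,0,-7],[-0.0019,-0.0129,0,0,0,-14],[-0.0039,-0.0192,0,0,0,-21],[-0.0066,-0.0251,0,0,0,-28],[-0.01,-0.0307,0,0,0,-35],[-0.014,-0.0358,0,0,0,-42],[-0.0187,-0.0403,0,0,0,-49],[-0.0239,-0.0442,0,0,0,-56],[-0.0294,-0.0475,0,0,0,-63],[-0.0294,-0.0475,0,0,0,-63]],
  ],
)

```text
clock: 13.2
tool_pos: [0.5725, 0.1733, 0.1949]
orientation: [-2.801, -1.421, -0.01]
wrist_force: [3.3, 5.5, 1.2]
grip_width: 0.0003
```

```bash
python3 lk.py f
```

```text
t 13.2 pos [0.5725 0.1733 0.1949] r 0.0559 phi 54.2 yaw 53.8 j6 46.0 F tool [ 6.4 -0.6 -1.2]
(np.float64(208.80571619422037), np.float32(24.56569))
```

Emit:
apply_moves(
  motion=[
    [[-0.0014,-0.0064,0,0,0,-7],[-0.0026,-0.0127,0,0,0,-14],[-0.0045,-0.0188,0,0,0,-21],[-0.0071,-0.0246,0,0,0,-28],[-0.0105,-0.0301,0,0,0,-35],[-0.0145,-0.0351,0,0,0,-42],[-0.0191,-0.0396,0,0,0,-49],[-0.0241,-0.0435,0,0,0,-56],[-0.0297,-0.0468,0,0,0,-63],[-0.0297,-0.0468,0,0,0,-63]],
  ],
)

```text
clock: 14.25
tool_pos: [0.5152, 0.1781, 0.1948]
orientation: [-1.644, -2.673, -0.009]
wrist_force: [-4.4, 9.2, 3.9]
grip_width: -0.0001
```

```bash
python3 lk.py g
```

```text
t 14.25 pos [0.5152 0.1781 0.1948] r 0.0558 phi 116.1 yaw 116.8 j6 -16.0 F tool [10.3  0.2 -3.9]
(np.float64(104.97881039286113), np.float32(30.423111))
```

Emit:
apply_moves(
  motion=[
    [[-0.0004,-0.0064,0,0,0,-7],[-0.0016,-0.0127,0,0,0,-14],[-0.0035,-0.0188,0,0,0,-21],[-0.0061,-0.0246,0,0,0,-28],[-0.0095,-0.0301,0,0,0,-35],[-0.0135,-0.0351,0,0,0,-42],[-0.0181,-0.0396,0,0,0,-49],[-0.0231,-0.0435,0,0,0,-56],[-0.0287,-0.0468,0,0,0,-63],[-0.0287,-0.0468,0,0,0,-63]],
  ],
)

```text
clock: 15.3
tool_pos: [0.4843, 0.1291, 0.1946]
orientation: [-0.007, -3.134, -0.002]
wrist_force: [-14.2, 0.2, 12.1]
grip_width: 0.0003
```

```bash
python3 lk.py i
```

```text
t 15.3 pos [0.4843 0.1291 0.1946] r 0.0555 phi 178.8 yaw 179.8 j6 -83.0 F tool [ 14.3   0.1 -12. ]
(np.float64(342.7237979998923), np.float32(50.435783))
```

View pics/side_i.png

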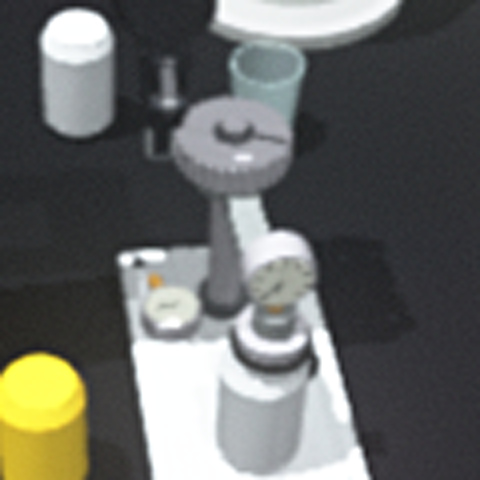

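Emit:
apply_moves(
  motion=[
    [[0.0004,-0.0065,-0.0015,0,0,-7],[-0.0008,-0.0129,-0.0015,0,0,-14],[-0.0027,-0.0191,-0.0015,0,0,-21],[-0.0054,-0.025,-0.0015,0,0,-28],[-0.0088,-0.0306,-0.0015,0,0,-35],[-0.0129,-0.0357,-0.0015,0,0,-42],[-0.0175,-0.0402,-0.0015,0,0,-49],[-0.0227,-0.0442,-0.0015,0,0,-56],[-0.0283,-0.0475,-0.0015,0,0,-63],[-0.0283,-0.0475,-0.0015,0,0,-63]],
  ],
)

```text
clock: 16.35
tool_pos: [0.5145, 0.0788, 0.1947]
orientation: [1.632, -2.679, 0.005]
wrist_force: [-3.6, -6.9, 0.9]
grip_width: 0.0003
```

```bash
python3 lk.py j
```

```text
t 16.35 pos [0.5145 0.0788 0.1947] r 0.0554 phi -117.2 yaw -117.3 j6 -152.0 F tool [ 7.8  0.  -0.9]
(np.float64(87.0), np.float32(4.0820312))
```

View pics/side_j.png

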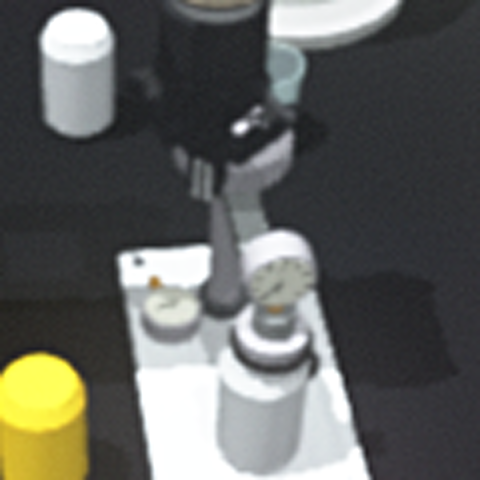

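Emit:
apply_moves(
  motion=[
    [[0.015,0,0,0,0,0],[0.02,0,-0.035,0,0,7],[0.018,0,-0.075,0,0,15.5],[0.008,-0.006,-0.095,0,0,24],[-0.006,-0.016,-0.095,0,0,32.5],[-0.02,-0.026,-0.095,0,0,41],[-0.038,-0.038,-0.095,0,0,49.5],[-0.056,-0.05,-0.095,0,0,58],[-0.072,-0.062,-0.095,0,0,66.5],[-0.089,-0.072,-0.095,0,0,75]],
  ],
)

```text
clock: 17.4
tool_pos: [0.6203, 0.1269, 0.2896]
orientation: [0.348, 3.122, 0.001]
wrist_force: [0.6, 0.2, -0.3]
grip_width: -0.0001
```

Emit:
apply_moves(
  motion=[
    [[0,0,0,0,0,8.5],[0,0,0,0,0,17],[0,0,0,0,0,25.5],[0,0,0,0,0,34],[0,0,0,0,0,42.5],[0,0,0,0,0,51],[0,0,0,0,0,59.5],[0,0,0,0,0,68],[0,0,0,0,0,76.5],[0,0,0,0,0,85]],
  ],
)

```text
clock: 18.4
tool_pos: [0.6195, 0.1266, 0.2897]
orientation: [-2.366, -2.067, -0.001]
wrist_force: [0.4, 0.2, 0.5]
grip_width: 0.0002
```

Emit:
apply_moves(
  motion=[
    [[0,0,0,0,0,8.5],[0,0,0,0,0,17],[0,0,0,0,0,25.5],[0,0,0,0,0,34],[0,0,0,0,0,42.5],[0,0,0,0,0,51],[0,0,0,0,0,59.5],[0,0,0,0,0,68],[0,0,0,0,0,76.5],[0,0,0,0,0,85]],
  ],
)

```text
clock: 19.4
tool_pos: [0.6195, 0.1266, 0.2897]
orientation: [-3.14, 0.074, -0.0]
wrist_force: [0.8, -0.0, 0.6]
grip_width: 0.0001
```

```bash
python3 lk.py k
```

```text
t 19.4 pos [0.6195 0.1266 0.2897] r 0.0797 phi -1.0 yaw -2.7 j6 98.0 F tool [ 0.8 -0.  -0.6]
(np.float64(43.12703617357491), np.float32(54.794197))
```

View pics/side_k.png

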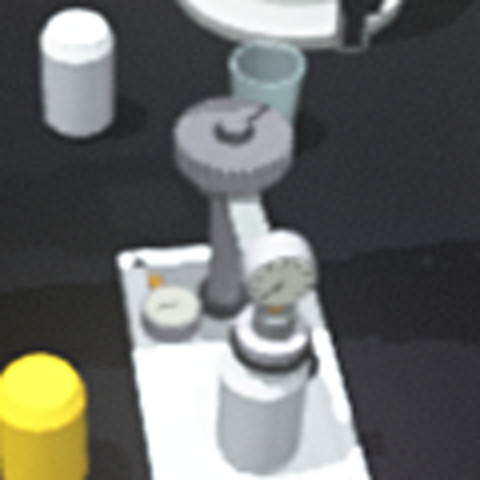

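Emit:
apply_moves(
  motion=[
    [[0,0.002,0.03,0,0,0],[0,0.002,0.065,0,0,0],[0,0.002,0.09,0,0,0],[-0.004,0.002,0.0955,0,0,0],[-0.012,0.002,0.0955,0,0,0],[-0.018,0.002,0.0955,0,0,0],[-0.022,0.002,0.0955,0,0,0],[-0.0245,0.002,0.0955,0,0,0],[-0.026,0.002,0.0955,0,0,0]],
  ],
)

```text
clock: 20.35
tool_pos: [0.5953, 0.1263, 0.1958]
orientation: [-3.141, 0.064, -0.009]
wrist_force: [5.7, -0.4, 1.3]
grip_width: 0.0001
```

```bash
python3 -c "
from st import *
pr()"
```

```text
t 20.35 pos [0.5953 0.1263 0.1958] r 0.0555 phi -1.8 yaw -2.3 j6 97.0 F tool [ 5.7  0.2 -1.3]
```

Same stroke with a little more press.

Emit:
apply_moves(
  motion=[
    [[-0.0011,-0.0065,0,0,0,-7],[-0.0023,-0.0129,0,0,0,-14],[-0.0043,-0.0192,0,0,0,-21],[-0.007,-0.0251,0,0,0,-28],[-0.0104,-0.0307,0,0,0,-35],[-0.0144,-0.0358,0,0,0,-42],[-0.019,-0.0401,0,0,0,-49],[-0.0242,-0.044,0,0,0,-56],[-0.0297,-0.0473,0,0,0,-63],[-0.0297,-0.0473,0,0,0,-63]],
  ],
)

```text
clock: 21.35
tool_pos: [0.5671, 0.1767, 0.1958]
orientation: [-2.708, -1.59, -0.01]
wrist_force: [2.6, 5.1, 2.6]
grip_width: -0.0
```

```bash
python3 lk.py l
```

```text
t 21.35 pos [0.5671 0.1767 0.1958] r 0.0558 phi 60.7 yaw 60.8 j6 39.0 F tool [ 5.7 -0.2 -2.5]
(np.float64(102.32819904092736), np.float32(54.217216))
```

Emit:
apply_moves(
  motion=[
    [[-0.0014,-0.0064,0,0,0,-7],[-0.0026,-0.0127,0,0,0,-14],[-0.0045,-0.0188,0,0,0,-21],[-0.0071,-0.0246,0,0,0,-28],[-0.0105,-0.0301,0,0,0,-35],[-0.0145,-0.0351,0,0,0,-42],[-0.0191,-0.0396,0,0,0,-49],[-0.0241,-0.0435,0,0,0,-56],[-0.0297,-0.0468,0,0,0,-63],[-0.0297,-0.0468,0,0,0,-63]],
  ],
)

```text
clock: 22.4
tool_pos: [0.5093, 0.1746, 0.1956]
orientation: [-1.476, -2.767, -0.008]
wrist_force: [-7.8, 9.0, 6.4]
grip_width: -0.0002
```

```bash
python3 lk.py m
```

```text
t 22.4 pos [0.5093 0.1746 0.1956] r 0.0557 phi 123.2 yaw 123.8 j6 -23.0 F tool [11.9 -1.5 -6.3]
(np.float64(168.482791324185), np.float32(60.118164))
```

Emit:
apply_moves(
  motion=[
    [[-0.0004,-0.0064,0,0,0,-7],[-0.0016,-0.0127,0,0,0,-14],[-0.0035,-0.0188,0,0,0,-21],[-0.0061,-0.0246,0,0,0,-28],[-0.0095,-0.0301,0,0,0,-35],[-0.0135,-0.0351,0,0,0,-42],[-0.0181,-0.0396,0,0,0,-49],[-0.0231,-0.0435,0,0,0,-56],[-0.0287,-0.0468,0,0,0,-63],[-0.0287,-0.0468,0,0,0,-63]],
  ],
)

```text
clock: 23.45
tool_pos: [0.4848, 0.1213, 0.1952]
orientation: [0.185, -3.127, 0.001]
wrist_force: [-15.4, -2.5, 12.1]
grip_width: 0.0001
```

```bash
python3 lk.py n
```

```text
t 23.45 pos [0.4848 0.1213 0.1952] r 0.0554 phi -173.1 yaw -173.2 j6 -91.0 F tool [ 15.7  -0.7 -12. ]
(np.float64(234.28372206664375), np.float32(63.411896))
```

View pics/side_n.png

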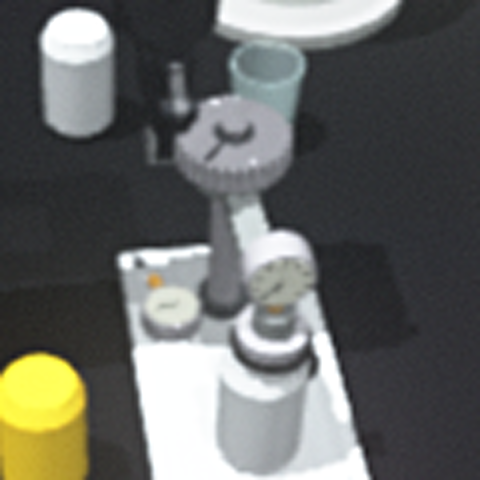

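Emit:
apply_moves(
  motion=[
    [[0.0004,-0.0065,-0.0015,0,0,-7],[-0.0008,-0.0129,-0.0015,0,0,-14],[-0.0027,-0.0191,-0.0015,0,0,-21],[-0.0054,-0.025,-0.0015,0,0,-28],[-0.0088,-0.0306,-0.0015,0,0,-35],[-0.0129,-0.0357,-0.0015,0,0,-42],[-0.0175,-0.0402,-0.0015,0,0,-49],[-0.019,-0.0414,-0.0015,0,0,-51],[-0.019,-0.0414,-0.0015,0,0,-51]],
  ],
)

```text
clock: 24.4
tool_pos: [0.5106, 0.081, 0.1955]
orientation: [1.513, -2.748, 0.004]
wrist_force: [-4.7, -6.1, 1.5]
grip_width: -0.0001
```

```bash
python3 lk.py o
```

```text
t 24.4 pos [0.5106 0.081  0.1955] r 0.0553 phi -121.8 yaw -122.3 j6 -147.0 F tool [ 7.6  0.7 -1.5]
(np.float64(111.0), np.float32(9.203442))
```

Emit:
apply_moves(
  motion=[
    [[0.012,0,0,0,0,0],[0.02,0,-0.035,0,0,0],[0.025,0,-0.08,0,0,8],[0.03,-0.003,-0.11,0,0,16],[0.035,-0.006,-0.11,0,0,24.5],[0.04,-0.009,-0.11,0,0,33],[0.049,-0.012,-0.11,0,0,41.5],[0.049,-0.012,-0.11,0,0,50],[0.049,-0.012,-0.11,0,0,58.5],[0.049,-0.012,-0.11,0,0,67]],
  ],
)

```text
clock: 25.45
tool_pos: [0.4949, 0.0348, 0.3055]
orientation: [0.266, 3.13, 0.001]
wrist_force: [0.5, 0.4, 0.2]
grip_width: -0.0001
```

Emit:
apply_moves(
  motion=[
    [[0,0,0,0,0,8.5],[0,0,0,0,0,17],[0,0,0,0,0,25.5],[0,0,0,0,0,34],[0,0,0,0,0,42.5],[0,0,0,0,0,51],[0,0,0,0,0,59.5],[0,0,0,0,0,68],[0,0,0,0,0,76.5],[0,0,0,0,0,78]],
  ],
)

```text
clock: 26.45
tool_pos: [0.495, 0.035, 0.3055]
orientation: [2.17, 2.271, 0.001]
wrist_force: [0.5, 0.0, 0.2]
grip_width: 0.0
```

```bash
python3 lk.py p; python3 -c "
from st import *
c=manip.capture('wrist');cv2.imwrite('pics/wrist_p.png',c['image'][:,:,::-1])
c=manip.capture('top');cv2.imwrite('pics/top_p.png',cv2.resize(c['image'][120:250,160:330,::-1],None,fx=4,fy=4));print(index(c,C))"
```

```text
t 26.45 pos [0.495  0.035  0.3055] r 0.1033 phi -115.7 yaw 92.6 j6 -7.0 F tool [ 0.   0.5 -0.2]
(np.float64(288.4285934164422), np.float32(73.76898))
(np.float64(180.63974363705884), np.float32(84.68265))
```

View pics/side_p.png

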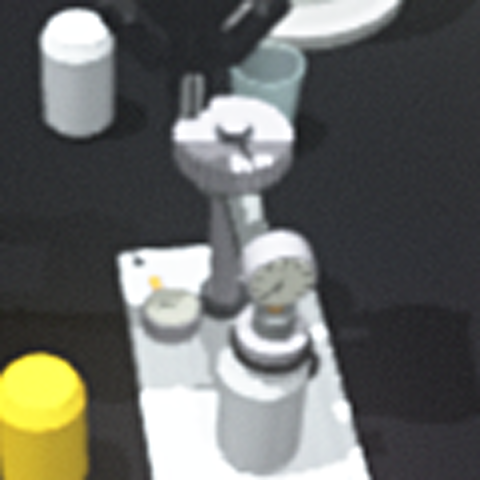

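View pics/wrist_p.png

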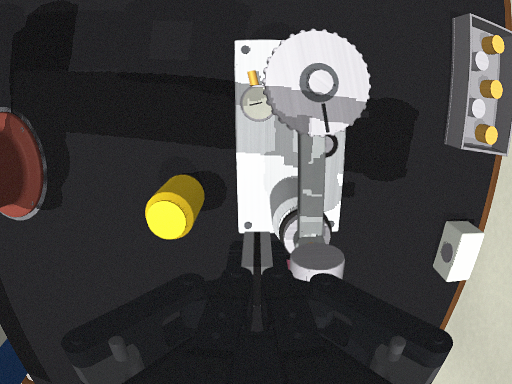

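View pics/top_p.png

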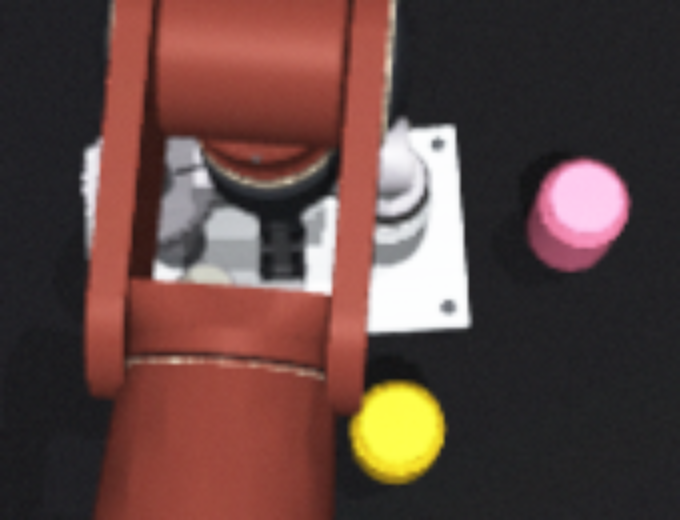

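Emit:
apply_moves(
  motion=[
    [[0,0,0.045,0,0,0],[0,0,0.09,0,0,0],[0,0,0.12,0,0,0],[0,0,0.1375,0,0,0],[0,0,0.1375,0,0,0],[0,0.01,0.1375,0,0,0],[0,0.01,0.1375,0,0,0]],
  ],
)

```text
clock: 27.3
tool_pos: [0.5075, 0.0354, 0.1701]
orientation: [2.167, 2.271, 0.004]
wrist_force: [-0.3, -0.4, 0.5]
grip_width: -0.0002
```

```bash
python3 lk.py q; python3 -c "
from st import *
c=manip.capture('wrist');cv2.imwrite('pics/wrist_q.png',c['image'][:,:,::-1])"
```

```text
t 27.3 pos [0.5075 0.0354 0.1701] r 0.098 phi -109.2 yaw 92.7 j6 -7.0 F tool [-0.4 -0.4 -0.5]
(np.float64(57.0), np.float32(3.1787987))
```

View pics/side_q.png

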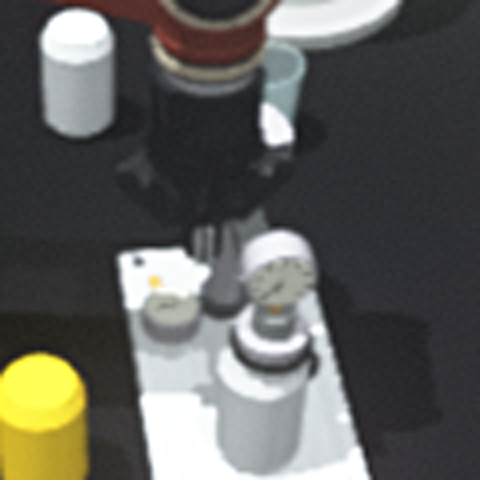

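View pics/wrist_q.png

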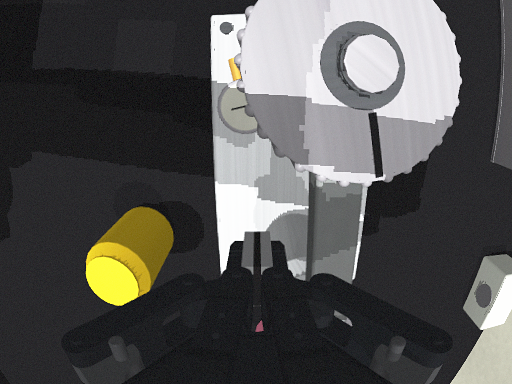

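Emit:
apply_moves(
  motion=[
    [[0,0.005,0,0,0,0],[0,0.01,0,0,0,0],[-0.0008,0.013,0,0,0,-2],[-0.0016,0.0164,0,0,0,-4],[-0.0028,0.0229,0,0,0,-8],[-0.0035,0.0295,0,0,0,-12],[-0.0038,0.0361,0,0,0,-16],[-0.0036,0.0427,0,0,0,-20],[-0.003,0.0493,0,0,0,-24],[-0.0018,0.0558,0,0,0,-28]],
  ],
)

```text
clock: 28.4
tool_pos: [0.5616, 0.0358, 0.1679]
orientation: [1.551, 2.731, -0.002]
wrist_force: [-0.3, -1.3, 0.3]
grip_width: 0.0001
```

```bash
python3 lk.py r
```

```text
t 28.4 pos [0.5616 0.0358 0.1679] r 0.0947 phi -76.7 yaw 120.8 j6 -35.0 F tool [-1.  -0.9 -0.3]
(np.float64(70.39230235412207), np.float32(68.535385))
```

View pics/side_r.png

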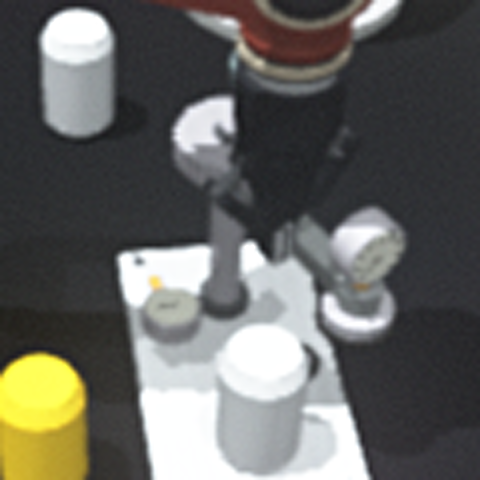

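Emit:
apply_moves(
  motion=[
    [[-0.0016,0.0064,0,0,0,-4],[-0.0028,0.0129,0,0,0,-8],[-0.0035,0.0195,0,0,0,-12],[-0.0038,0.0261,0,0,0,-16],[-0.0036,0.0327,0,0,0,-20],[-0.003,0.0393,0,0,0,-24],[-0.0018,0.0458,0,0,0,-28],[-0.001,0.049,0,0,0,-30],[-0.0003,0.0523,0,0,0,-32],[-0.0003,0.0523,0,0,0,-32]],
  ],
)

```text
clock: 29.45
tool_pos: [0.6066, 0.0629, 0.1679]
orientation: [0.744, 3.052, 0.0]
wrist_force: [-0.3, 0.1, -0.2]
grip_width: 0.0004
```

```bash
python3 lk.py s
```

```text
t 29.45 pos [0.6066 0.0629 0.1679] r 0.0932 phi -44.3 yaw 152.6 j6 -64.0 F tool [ 0.3 -0.1  0.2]
(np.float64(288.06503390361), np.float32(77.09278))
```

View pics/side_s.png

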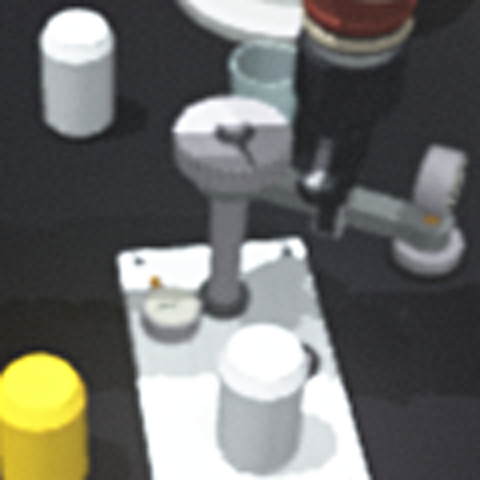

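Emit:
apply_moves(
  motion=[
    [[0,-0.02,0,0,0,0],[0,-0.035,-0.01,0,0,0],[0,-0.035,-0.05,0,0,0],[0,-0.035,-0.095,0,0,0],[0,-0.04,-0.13,0,0,0],[0,-0.08,-0.15,0,0,0],[0,-0.12,-0.15,0,0,0],[0,-0.16,-0.15,0,0,0],[0,-0.2,-0.15,0,0,0],[0,-0.24,-0.15,0,0,0]],
  ],
)

```text
clock: 30.5
tool_pos: [0.4948, -0.1518, 0.3189]
orientation: [0.744, 3.051, -0.0]
wrist_force: [0.6, -0.8, 0.3]
grip_width: -0.0002
```

Emit:
apply_moves(
  motion=[
    [[0,-0.04,0,0,0,0],[0,-0.08,0,0,0,0],[0,-0.12,0,0,0,0],[0,-0.12,0,0,0,0]],
  ],
)

```text
clock: 30.9
tool_pos: [0.4387, -0.2604, 0.3187]
orientation: [0.753, 3.049, -0.003]
wrist_force: [-0.0, 0.7, 0.1]
grip_width: 0.0
```

```bash
python3 lk.py t; python3 -c "
from st import *
c=manip.capture('top');cv2.imwrite('pics/top_t.png',cv2.resize(c['image'][100:250,160:360,::-1],None,fx=4,fy=4));print(index(c,C))
cv2.imwrite('pics/top_full.png',c['image'][:,:,::-1])"
```

```text
t 30.9 pos [ 0.4387 -0.2604  0.3187] r 0.4014 phi -104.6 yaw 152.3 j6 -101.0 F tool [ 0.4  0.6 -0.1]
(np.float64(201.9988017390982), np.float32(192.86752))
(np.float64(284.4403862108038), np.float32(91.15576))
```

View pics/side_t.png

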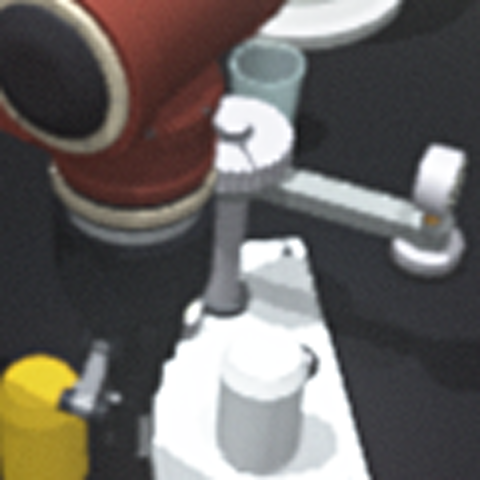

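View pics/top_t.png

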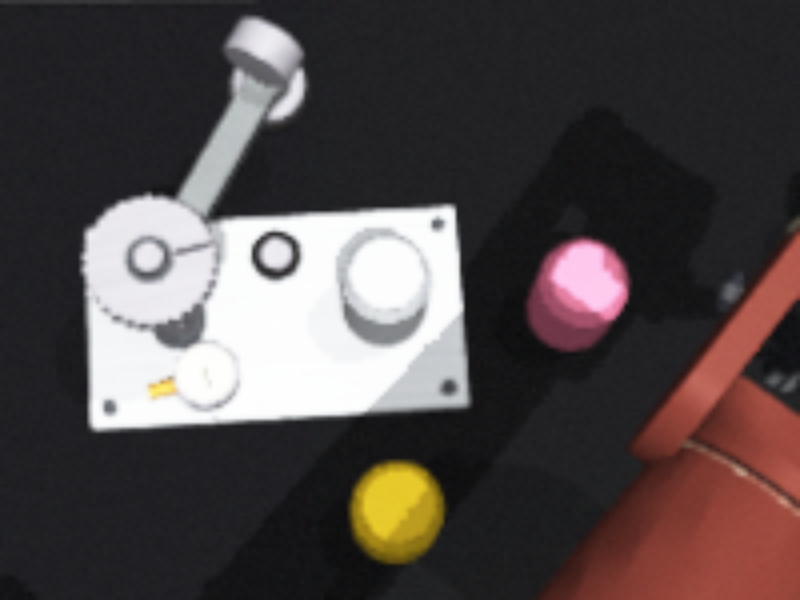

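View pics/top_full.png

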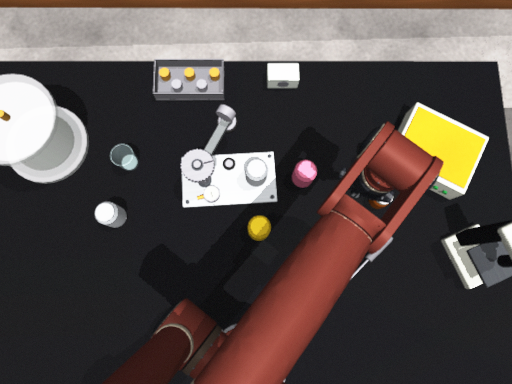

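```bash
python3 -c "
from plant import manip
print(manip.close_job())"
```

```text
the job is handed in; nothing more can be done
None
```

The locking collar is loosened by two full turns, and the gauge arm is swung about 60° away from the robot. I handed the job in at about 31 s of the 72 s allowed.

- **Collar:** I rolled it counter-clockwise with the closed fingertip in three strokes of about 220°, 255° and 245°. Pressing force stayed at about 3–16 N each time I read it. I followed the index line from stroke to stroke, and it ended where it began: 284.4° against 284.6° at the start in the top view, and 288.4° against 288.0° in the side view.
- **Gauge arm:** I pushed it only after the collar check. The final top picture shows it about 60° off its start, with the head well clear of the can.
- **Other things:** In the last pictures the can, both spare cans, the loose gauge, the seal ring and the beaker look unmoved. The jar and screwdriver were partly hidden behind the robot; nothing went near them. The gripper ended clear of everything at about 0.32 m height, with wrist force within noise.

**Readings that disagreed:** Several side-view index readings were wrong because the gripper or robot blocked the view, including the last one (202°). I discarded those and relied on the clear views. The two cameras also differ by about 3–4° in absolute index angle, probably from calibration, so I compared each camera only with its own start reading.

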